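# Square up a row of battery cells in the pack cradle

## Robot

A 6-joint arm with a two-finger parallel gripper is mounted at the origin on the work surface. World frame = base frame: x ahead of the robot, y to its left, z up, the work surface at z = 0. Lengths are in mm, angles in rad, forces in N, time in s.
With the tool pointing down it reaches from about 275 to 1000 mm from the base axis. Payload 8.4 kg.
Tool frame: the origin (TCP) lies at the very end of the fingers, on their centre line; the grasp point (between the pads) lies 19 mm behind it; z points along the fingers, y is the direction in which the jaws open and shut (so a half turn about z gives the same grasp; the last joint's range is limited). The gripper opens to 85 mm and grips with 20 to 120 N. Pads are 22 mm wide; open, the fingers measure 114 mm over their backs; the gripper's body (76 mm by 85 mm) begins 54 mm behind the grasp point. The pads swing forward as they close: fully open they stand 13 mm farther back than shut.
Start: joints at [-1.105, 0.353, 1.633, -0, 1.155, -0.002], TCP at [281.826, -557.855, 231.281] pointing down, gripper open.
Joint ranges: [-2.63, 2.63], [-0.92, 2.1], [0.06, 2.66], [-1.3, 4.44], [0, 2.69], [-3.02, 3.02]. Speed limits (rad/s): [2.22, 2.22, 2.79, 3.14, 3.14, 3.14].

## Interface

Orientations are given as [roll, pitch, yaw] about the fixed x, y, z axes, in that order (R = Rz(yaw) Ry(pitch) Rx(roll)).
In Python, from rig import r gives the robot as it stands.
- The arm moves only by the tool move_arm, never from a script. Its argument "increments" is a list of rows, each an object of numbers: "tx", "ty", "tz": the shift along the tool's x, y, z in cm; "rx", "ry", "rz": the turn, a rotation vector about the tool's x, y, z in degrees; "gripper": the gripper's target within -1 to 1 (fully open at 1, half-way at 0, shut at -1). A call has 1 to 12 rows; each row shifts and turns the commanded pose from where the row before left it, along the tool's axes as they then stand; what a row does not reach is not made up. A row lasts 1/10 s, in which the tool goes at most 50 mm and 8.59 degrees, less where a joint would pass 70% of its speed; a pose out of reach is approached as far as the arm can. A call is refused whole if a number of a shift passes 5 or a number of a turn 8.59, either way. A call with a gripper value outside its range is refused whole. The fingers move at their own pace and stop on an object; "squeeze" is the grip in N (left out, the last holds). Time passes only in rows, so rows that do not move let the fingers close. It gives the time, the measured TCP pose, the force and the opening at its end, in the units of the state.
- r.sense(): the state, without advancing time (a new reading comes with each control period).
- r.grab_frame(name): name is "scene" or "side" or "wrist"; returns (picture, depth): 420x560x3 uint8, red, green, blue; 420x560 float32, mm along the optical axis (not along the pixel's ray), 0 where there is no reading.
- r.camera_model(name): a dict with "fx", "fy", "cx", "cy" (pixels), "R" (3x3) and "t" (3): a world point X has camera coordinates R X + t; the wrist camera has in their place "hand_eye" (4x4, takes a point from camera to tool coordinates, whose origin is the TCP and whose axes are the flange's). Camera axes: x right, y down, z forward; pixel columns grow to the right and rows downward; lengths in mm; the calibration is good to about 2 mm. A picture is of the moment at which its call begins: read the wrist's pose just before it. camera_model takes no time and is no camera call.
- r.sign_off(): hands the job in, once; it reports no verdict.
Trained networks look in the newest picture that a camera, given by its name, has taken for a name from the list of things; names that differ only in an ending like _2 or _b are one class to them, and where a whole thing is asked for, a point or a joint stands for the part that bears it (a point fixed in the world has none). Each returns a list of dicts, best first, with "confidence" (0 to 1); they miss things now and then, are a little off and sometimes report something else, mostly with a low value. They report only what shows in the picture. A call takes as long as a camera call. They do not tell look-alikes from the thing itself.
- r.cut_out(query, camera): "mask" (420x560 bool, what is visible of it) and "bbox" ([left, top, right, bottom] in pixels, round what is visible of it).
- r.place_of(query, camera): "location" ([row, column] in pixels: a listed point, or the origin of a listed thing).
The state is a dict: "clock": time; "qpos": joint angles; "qvel": joint speeds; "joint_efforts": joint torques, N m; "eef_pos": TCP position; "tcp_rot": TCP orientation; "contact_force": force on the tool from outside, world axes, zero at the start; "wrist_torque": the same for the moment, N m; "opening": opening from 0.0 (shut) to 1.0 (fully open).
Only numpy, scipy, OpenCV 4.12 (cv2) and the standard library are available. Lean on these libraries where they do the work, as an engineer would, in place of code of your own. Each camera call takes 0.05 s, during which the arm holds its last target. There are 200 camera calls.

## Task

Six battery cells lie unevenly in the grooves of the cradle on the bench. Take the plastic straightedge by its handle and with its long edge slide the whole row along the grooves until every cell sits flush against the stop plate, wherever that is set; keep a steady push of about 8 N on the row for a moment to seat it, but never press the plate with more than 10 N, and do not touch the cells with the gripper. Then draw back and lay the straightedge flat on the bench, clear of the cradle, leaving the row flush and the other things where they are.

Things in the scene. Friction and masses are not known exactly. Their poses are not given: they have to be found in the camera images.
- cradle: Grey plastic cradle screwed to the bench: base plate 200 (x) x 200 (y) x 8 mm with seven ridges 4 mm wide, 6 mm high (tops at z = 14 mm), 22 mm apart, running along x from x = -90 to x = 70 mm: six grooves side by side across y. Origin at the centre of its underside, on the bench; +x along the grooves towards the stop plate, which stands square to x; z up. It does not move.
- slot_mid (a point): Fixed point of the cradle, at its x = 50, y = 0, z = 17.2 mm: the middle of the stop plate's range. The stop, a black plate 184 wide and 8 thick, top 26 mm above the base plate, is clamped by two brass thumb nuts with its face anywhere from 20 mm before to 20 mm past this point along the cradle's x. Its setting differs each time and is not reported: feel for it. Cells and plate are rigid.
- rule_grip (a point): White plastic straightedge, 0.2 kg, flat on the bench: blade 300 (its x) x 70 (y) x 5 mm, with a handle 130 long (x), 12 thick (y), 32 mm high along its middle. This point is on the handle over the blade's centre, 27 mm above the blade's underside, 10 mm below the handle's top. Both long edges (y = +35 and -35 mm) are straight and serve alike.
- cell1_mid (a point): Cell 1 of 6 of the row: blue cylinder 18.4 mm in diameter and 65 mm long, about 47 g, lying in its groove along the cradle's x, centre 9.2 mm above the groove's floor (at cradle y = -55 mm). This point is its centre; x along the cell. It slides easily in the groove and starts 6 to 68 mm short of the stop plate.
- cell2_mid (a point): Cell 2 of 6 of the row: blue cylinder 18.4 mm in diameter and 65 mm long, about 47 g, lying in its groove along the cradle's x, centre 9.2 mm above the groove's floor (at cradle y = -33 mm). This point is its centre; x along the cell. It slides easily in the groove and starts 6 to 68 mm short of the stop plate.
- cell3_mid (a point): Cell 3 of 6 of the row: blue cylinder 18.4 mm in diameter and 65 mm long, about 47 g, lying in its groove along the cradle's x, centre 9.2 mm above the groove's floor (at cradle y = -11 mm). This point is its centre; x along the cell. It slides easily in the groove and starts 6 to 68 mm short of the stop plate.
- cell4_mid (a point): Cell 4 of 6 of the row: blue cylinder 18.4 mm in diameter and 65 mm long, about 47 g, lying in its groove along the cradle's x, centre 9.2 mm above the groove's floor (at cradle y = 11 mm). This point is its centre; x along the cell. It slides easily in the groove and starts 6 to 68 mm short of the stop plate.
- cell5_mid (a point): Cell 5 of 6 of the row: blue cylinder 18.4 mm in diameter and 65 mm long, about 47 g, lying in its groove along the cradle's x, centre 9.2 mm above the groove's floor (at cradle y = 33 mm). This point is its centre; x along the cell. It slides easily in the groove and starts 6 to 68 mm short of the stop plate.
- cell6_mid (a point): Cell 6 of 6 of the row: blue cylinder 18.4 mm in diameter and 65 mm long, about 47 g, lying in its groove along the cradle's x, centre 9.2 mm above the groove's floor (at cradle y = 55 mm). This point is its centre; x along the cell. It slides easily in the groove and starts 6 to 68 mm short of the stop plate.
- meter: Black hand-held multimeter, 150 x 75 x 38 mm, lying on the bench; origin under its centre. To be left alone.
- iron_stand: Soldering-iron stand, base 90 x 150 x 14 mm with a steel coil holder, 120 mm tall in all; origin under its centre. To be left alone.
- tape: Roll of amber tape lying flat, 68 mm across, 16 mm high; origin under its centre. To be left alone.
- spare: A spare cell, the same as those of the row, standing upright on the bench, 65 mm high; origin under its centre. Not part of the row; to be left alone.
Things that resemble listed ones, but are neither listed nor needed, are in the scene too. Leave any pink or yellow look-alike of the part that bears cell3_mid alone.

How it is judged (in metres and radians):
On the way, in this order (a step that is already met when the one before it is completed fails the run):
1. the straightedge is picked up off the bench by the gripper (height (world z) of rule_grip above 0.04 m and contact force between rule and the fingers above 1 N), for 0.2 s.
2. the whole row is pushed home with the straightedge and pressed against the stop plate with at least 3 N (x of each of cell1_mid, cell2_mid, cell3_mid, cell4_mid, cell5_mid, cell6_mid in the frame of stop above -0.034 m and contact force between stop and anything else above 3 N and contact force between rule and the fingers above 1 N), for 0.3 s.
At the end, for the whole second after the job is handed in: All six cells lie in their grooves with their ends within 1.5 mm of the stop plate; the straightedge lies flat on the bench (within 0.06 rad and 4 mm of height), off the cradle, released and at rest (x of each of cell1_mid, cell2_mid, cell3_mid, cell4_mid, cell5_mid, cell6_mid in the frame of stop above -0.034 m and z of each of cell1_mid, cell2_mid, cell3_mid, cell4_mid, cell5_mid, cell6_mid in the frame of stop below 0.0115 m and height (world z) of rule_grip below 0.031 m and angle between rule_grip's own z axis and vertical below 0.06 rad and contact force between rule and cradle below 0.05 N and contact force between rule and the fingers below 0.05 N and linear speed of rule below 0.01 m/s); the robot touches nothing.
It fails at once if the stop plate is pressed with more than 10 N (contact force between stop and anything else above 10 N).
It fails at once if the gripper or arm touches a cell of the row (contact force between any of the fingers, the arm and cell1 above 0.3 N or contact force between any of the fingers, the arm and cell2 above 0.3 N or contact force between any of the fingers, the arm and cell3 above 0.3 N or contact force between any of the fingers, the arm and cell4 above 0.3 N or contact force between any of the fingers, the arm and cell5 above 0.3 N or contact force between any of the fingers, the arm and cell6 above 0.3 N).
It fails at once if a cell is lifted out of its groove (z of any of cell1_mid, cell2_mid, cell3_mid, cell4_mid, cell5_mid, cell6_mid in the frame of stop above 0.017 m).
It fails at once if one of the other things on the bench is shifted by more than 15 mm (distance of any of meter, iron_stand, tape, spare from where it was at the start of the episode above 0.015 m).
It also fails if it takes over 61 s, if anything falls off the work surface, if the arm or the gripper's body presses on something with over 40 N, if the wrist force passes 120 N, or if a joint passes its speed limit or range.

## Working session

There is one attempt and no reset: what is moved stays moved. The work goes in short steps, Python scripts to look and compute and a tool call to move; the robot and the scene stay as the last step left them, time stands still between calls to the robot, and variables do not carry over. Pictures are saved under pics/ and viewed, about 8 in all and at most 12, crops included, and the job is handed in when it is done.

Besides the shell and the picture viewer there is one more tool, called as a command line: name --argument value ..., lists and objects as JSON in quotes. move_arm: Moves the arm, as the interface text tells. Its arguments: {"type":"object","properties":{"increments":{"type":"array","items":{"type":"object","properties":{"tx":{"type":"number"},"ty":{"type":"number"},"tz":{"type":"number"},"rx":{"type":"number"},"ry":{"type":"number"},"rz":{"type":"number"},"gripper":{"type":"number"}}}},"squeeze":{"type":"number"}},"required":["increments"]}

```bash
ls; mkdir -p pics
cat > h.py <<'E'
import numpy as np, cv2
from rig import r
def world(cam,u,v,d):
    m=r.camera_model(cam); c=np.array([(u-m['cx'])/m['fx']*d,(v-m['cy'])/m['fy']*d,d])
    return np.array(m['R']).T@(c-np.array(m['t']))
def ray_z(cam,u,v,z):
    m=r.camera_model(cam); R=np.array(m['R']);t=np.array(m['t'])
    o=-R.T@t; d=R.T@np.array([(u-m['cx'])/m['fx'],(v-m['cy'])/m['fy'],1]); return o+d*(z-o[2])/d[2]
def cloud(cam,dep):
    m=r.camera_model(cam); v,u=np.mgrid[:420,:560]
    c=np.stack([(u-m['cx'])/m['fx']*dep,(v-m['cy'])/m['fy']*dep,dep],-1)
    return (c-np.array(m['t']))@np.array(m['R'])
E
python3 - <<'E'
from h import *
for c in('scene','side'):
    p,d=r.grab_frame(c); cv2.imwrite(f'pics/{c}0.png',p[...,::-1]); np.savez(f'{c}0.npz',p=p,d=d)
    W=cloud(c,d)
    for q in('rule_grip','cradle','slot_mid','cell1_mid','meter','iron_stand','tape','spare'):
        for x in r.place_of(q,c)[:7]:
            a,b=x['location']; a=int(round(a));b=int(round(b))
            print(c,q,a,b,round(x['confidence'],2),W[a,b].round(0) if d[a,b]>0 else None)
print({k:np.round(v,3) for k,v in r.sense().items()})
E
```

```text
pics
scene rule_grip 229 343 0.93 [578. 136.  34.]
scene cradle 183 259 0.74 [ 573. -156.   22.]
scene slot_mid 186 244 0.97 [ 618. -173.   36.]
scene cell1_mid 168 251 0.66 [ 539. -214.   21.]
scene meter 308 454 0.72 [620. 472.  36.]
scene iron_stand 150 176 0.72 [ 615. -454.   16.]
scene tape 260 259 0.62 [773.   6.  -1.]
side rule_grip 256 296 0.63 [568. 103.   4.]
side rule_grip 182 314 0.23 [ 538. -161.   27.]
side slot_mid 180 292 0.81 [ 604. -182.    9.]
side cell1_mid 171 315 0.52 [ 537. -219.   21.]
side meter 413 267 0.85 [588. 486.  36.]
side iron_stand 134 302 0.84 [ 592. -416.   19.]
side iron_stand 178 295 0.66 [ 596. -197.    6.]
side tape 220 227 0.74 [767.  -1.   3.]
side spare 282 209 0.74 [768. 203.   1.]
{'clock': np.float64(0.9), 'qpos': array([-1.105,  0.353,  1.633,  0.   ,  1.155, -0.002]), 'qvel': array([ 0.002, -0.001,  0.   , -0.   , -0.001,  0.   ]), 'joint_efforts': array([-0.0000e+00, -6.0516e+01, -3.4244e+01, -0.0000e+00,  1.0000e-03,
        0.0000e+00]), 'eef_pos': array([ 281.832, -557.874,  231.285]), 'tcp_rot': array([ 3.142, -0.   ,  0.468]), 'contact_force': array([ 0.228,  0.479, -0.659]), 'wrist_torque': array([-0.006,  0.028, -0.024]), 'opening': np.float64(1.004)}
```

View pics/scene0.png

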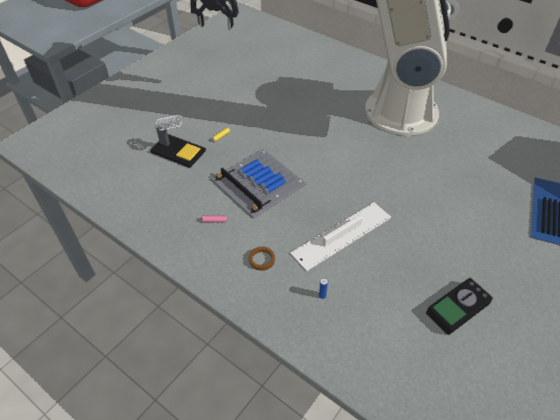

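View pics/side0.png

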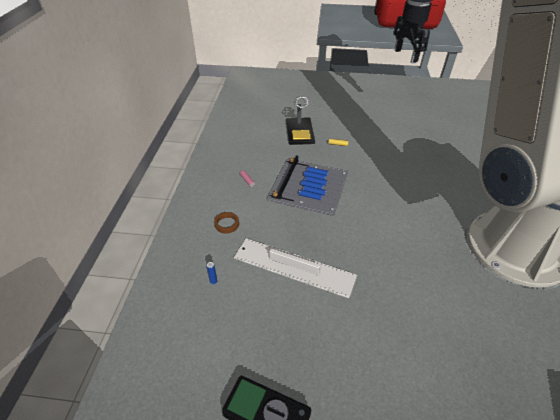

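Scene view: rule handle at about (343,229), cradle at (259,183) with the stop plate running (220,175)–(258,208). Tape is at (262,258), spare at (323,289), and the pink and yellow look-alikes lie at (214,219) and (221,134). Side view agrees. Next I'll fit the rule and cradle poses.

Run:
```python
from h import *
for c in('scene','side'):
    z=np.load(c+'0.npz'); p,d=z['p'],z['d']; W=cloud(c,d)
    for q in('rule_grip','cradle'):
        r.grab_frame(c)
        for x in r.cut_out(q,c)[:2]:
            m=x['mask']&(d>0); P=W[m]; 
            if q=='rule_grip': P=P[P[:,2]<12]
            R=cv2.minAreaRect(P[:,:2].astype(np.float32)); print(c,q,round(x['confidence'],2),x['bbox'],m.sum(),np.round(R[0]),np.round(R[1]),round(R[2],1),np.percentile(P[:,2],[5,50,95]).round(1))
    for q in('tape','spare','meter','iron_stand'):
        for x in r.cut_out(q,c)[:2]:
            P=W[x['mask']&(d>0)]; print(c,q,round(x['confidence'],2),np.median(P,0).round(),P.min(0).round(),P.max(0).round())
```

```text
scene rule_grip 0.82 [291.8, 204.5, 392.5, 271.2] 2361 [569. 132.] [ 78. 311.] 74.1 [1.9 5.8 9.6]Traceback (most recent call last):
  File "<stdin>", line 9, in <module>
    return _quantile_unchecked(
        a, q, axis, out, overwrite_input, method, keepdims, weights)
    return _ureduce(a,
                    func=_quantile_ureduce_func,
    ...<5 lines>...
                    overwrite_input=overwrite_input,
                    method=method)
    r = func(a, **kwargs)
    result = _quantile(arr,
                       quantiles=q,
    ...<2 lines>...
                       out=out,
                       weights=wgt)
    slices_having_nans = np.isnan(arr[-1, ...])
                                  ~~~^^^^^^^^^
IndexError: index -1 is out of bounds for axis 0 with size 0
```

```bash
cat >> h.py <<'E'
from scipy.spatial.transform import Rotation as Ro
def pose():
    s=r.sense(); return np.array(s['eef_pos']),Ro.from_euler('xyz',s['tcp_rot'])
def goal(xyz,yaw_deg):
    "world goal, tool straight down -> total shift in present tool axes (cm), total turn about tool axes (deg)"
    p,R=pose(); G=Ro.from_euler('xyz',[np.pi,0,np.radians(yaw_deg)])
    return (R.inv().apply(np.array(xyz)-p)/10).round(2),(R.inv()*G).as_rotvec(degrees=True).round(2)
def wcloud():
    s=r.sense(); p=np.array(s['eef_pos']);R=Ro.from_euler('xyz',s['tcp_rot']).as_matrix()
    pic,d=r.grab_frame('wrist'); m=r.camera_model('wrist'); H=np.array(m['hand_eye']); v,u=np.mgrid[:420,:560]
    c=np.stack([(u-m['cx'])/m['fx']*d,(v-m['cy'])/m['fy']*d,d],-1)
    return pic,d,(c@H[:3,:3].T+H[:3,3])@R.T+p
E
python3 - <<'E'
from h import *
m=r.camera_model('wrist');print({k:np.round(v,3) for k,v in m.items()})
z=np.load('scene0.npz'); p,d=z['p'],z['d']; W=cloud('scene',d)
b=(p[...,2]>120)&(p[...,0]<60)&(p[...,1]<110); b[:150]=0;b[200:]=0;b[:,225:300]&=True;b[:,:225]=0;b[:,300:]=0
print(b.sum(),np.median(W[b],0)); 
n,l,st,ce=cv2.connectedComponentsWithStats(b.astype(np.uint8))
for i in range(1,n):
    if st[i,4]>10: print(st[i],W[l==i].mean(0).round())
print('cradle view',goal([540,-165,400],70))
for c in('scene','side'):
    for q in('tape','spare','meter','iron_stand'):
        r.grab_frame(c)
        for x in r.cut_out(q,c)[:1]:
            k=np.load(c+'0.npz')['d']; P=cloud(c,k)[x['mask']&(k>0)]; print(c,q,round(x['confidence'],2),np.percentile(P,[3,50,97],axis=0).round().tolist())
E
```

```text
{'fx': np.float64(306.019), 'fy': np.float64(306.019), 'cx': np.float64(280.798), 'cy': np.float64(213.741), 'hand_eye': array([[-2.00000e-03, -9.55000e-01, -2.96000e-01,  7.59520e+01],
       [ 1.00000e+00, -1.00000e-03, -1.00000e-03, -1.29200e+00],
       [ 1.00000e-03, -2.96000e-01,  9.55000e-01, -1.42043e+02],
       [ 0.00000e+00,  0.00000e+00,  0.00000e+00,  1.00000e+00]])}
633 [ 542.36984733 -163.87732475   24.48914145]
[242 160  43  33 633] [ 545. -163.   27.]
cradle view (array([ 40.76, -23.43, -16.87]), array([  0. ,   0. , -43.2]))
scene tape 0.7 [[731.0, -17.0, -1.0], [767.0, 13.0, 15.0], [801.0, 45.0, 20.0]]
scene spare 0.42 [[743.0, 175.0, 3.0], [766.0, 201.0, 47.0], [770.0, 207.0, 68.0]]
scene meter 0.77 [[529.0, 433.0, 12.0], [603.0, 478.0, 33.0], [668.0, 524.0, 41.0]]
scene iron_stand 0.64 [[511.0, -573.0, -0.0], [611.0, -462.0, 16.0], [654.0, -382.0, 126.0]]
side tape 0.89 [[737.0, -18.0, -1.0], [770.0, 19.0, 13.0], [796.0, 46.0, 18.0]]
side spare 0.51 [[751.0, 193.0, 4.0], [757.0, 205.0, 42.0], [766.0, 208.0, 66.0]]
side meter 0.77 [[523.0, 435.0, 28.0], [607.0, 472.0, 32.0], [663.0, 497.0, 40.0]]
side iron_stand 0.87 [[558.0, -560.0, -0.0], [605.0, -448.0, 15.0], [646.0, -378.0, 121.0]]
```

move_arm --increments '[{"tx": 3.4, "ty": -1.95, "tz": 0.2, "gripper": 1}, {"tx": 3.4, "ty": -1.95, "tz": 0.2}, {"tx": 3.4, "ty": -1.95, "tz": 0.2}, {"tx": 3.4, "ty": -1.95, "tz": 0.2}, {"tx": 3.4, "ty": -1.95, "tz": 0.2}, {"tx": 3.4, "ty": -1.95, "tz": 0.2}, {"tx": 3.4, "ty": -1.95, "tz": 0.2}, {"tx": 3.4, "ty": -1.95, "tz": 0.2}, {"tx": 3.4, "ty": -1.95, "tz": 0.2}, {"tx": 3.4, "ty": -1.95, "tz": 0.2}, {"tx": 3.4, "ty": -1.95, "tz": 0.2}, {"tx": 3.4, "ty": -1.95, "tz": 0.2}]'

```text
invalid input
```

move_arm --increments '[{"rz": -7.2}, {"rz": -7.2}, {"rz": -7.2}, {"rz": -7.2}, {"rz": -7.2}, {"rz": -7.2}, {}, {}]'

```text
invalid input
```

Run:
```python
from h import *
s=r.sense(); print(s['clock'],s['eef_pos'],s['tcp_rot'],s['qpos'])
p,d,W=wcloud(); cv2.imwrite('pics/w1.png',p[...,::-1]); np.savez('w1.npz',p=p,d=d,W=W)
for q in('cell1_mid','slot_mid','cradle'):
    for x in r.place_of(q,'wrist')[:8]:
        a,b=np.round(x['location']).astype(int); print(q,a,b,round(x['confidence'],2),W[a,b].round(1))
```

```text
1.8 [ 281.8091929  -557.84424548  231.25636956] [-3.14154941e+00 -4.23021170e-06  4.67783038e-01] [-1.10541929e+00  3.53015139e-01  1.63343532e+00  4.51009495e-06
  1.15518545e+00 -2.40782425e-03]
```

View pics/w1.png

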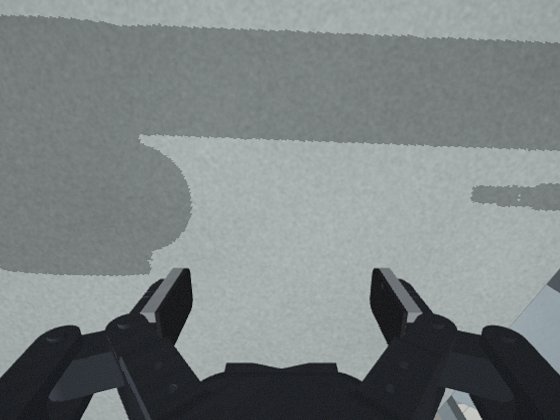

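The view shows only bare bench, with the fingers at the bottom (tips near row 270), because the move was refused. I'll resend it with all keys. Targets should sit on the tool's +x side so the gripper doesn't hide them.

```bash
python3 -c "
from h import *
print(goal([513,-240,200],70))"
```

```text
(array([ 34.97, -17.94,   3.13]), array([ -0. ,  -0. , -43.2]))
```

move_arm --increments '[{"tx": 2.0, "ty": -1.0, "tz": 0.0, "rx": 0, "ry": 0, "rz": 0, "gripper": 1}]' --squeeze 60

```text
clock: 2.1
eef_pos: [294.3, -541.2, 231.3]
tcp_rot: [3.141, 0.001, 0.466]
contact_force: [0.5, 0.6, 0.0]
opening: 0.998
```

move_arm --increments '[{"tx": 3.3, "ty": -1.7, "tz": 0.31, "rx": 0, "ry": 0, "rz": 0, "gripper": 1}, {"tx": 3.3, "ty": -1.7, "tz": 0.31, "rx": 0, "ry": 0, "rz": 0, "gripper": 1}, {"tx": 3.3, "ty": -1.7, "tz": 0.31, "rx": 0, "ry": 0, "rz": 0, "gripper": 1}, {"tx": 3.3, "ty": -1.7, "tz": 0.31, "rx": 0, "ry": 0, "rz": 0, "gripper": 1}, {"tx": 3.3, "ty": -1.7, "tz": 0.31, "rx": 0, "ry": 0, "rz": 0, "gripper": 1}, {"tx": 3.3, "ty": -1.7, "tz": 0.31, "rx": 0, "ry": 0, "rz": 0, "gripper": 1}, {"tx": 3.3, "ty": -1.7, "tz": 0.31, "rx": 0, "ry": 0, "rz": 0, "gripper": 1}, {"tx": 3.3, "ty": -1.7, "tz": 0.31, "rx": 0, "ry": 0, "rz": 0, "gripper": 1}, {"tx": 3.3, "ty": -1.7, "tz": 0.31, "rx": 0, "ry": 0, "rz": 0, "gripper": 1}, {"tx": 3.3, "ty": -1.7, "tz": 0.31, "rx": 0, "ry": 0, "rz": 0, "gripper": 1}]' --squeeze 60

```text
clock: 3.1
eef_pos: [513.9, -238.1, 200.3]
tcp_rot: [3.141, -0.0, 0.468]
contact_force: [0.1, -0.0, -1.3]
opening: 0.999
```

move_arm --increments '[{"tx": 0, "ty": 0, "tz": 0, "rx": 0, "ry": 0, "rz": -7.2, "gripper": 1}, {"tx": 0, "ty": 0, "tz": 0, "rx": 0, "ry": 0, "rz": -7.2, "gripper": 1}, {"tx": 0, "ty": 0, "tz": 0, "rx": 0, "ry": 0, "rz": -7.2, "gripper": 1}, {"tx": 0, "ty": 0, "tz": 0, "rx": 0, "ry": 0, "rz": -7.2, "gripper": 1}, {"tx": 0, "ty": 0, "tz": 0, "rx": 0, "ry": 0, "rz": -7.2, "gripper": 1}, {"tx": 0, "ty": 0, "tz": 0, "rx": 0, "ry": 0, "rz": -7.2, "gripper": 1}, {"tx": 0, "ty": 0, "tz": 0, "rx": 0, "ry": 0, "rz": 0, "gripper": 1}, {"tx": 0, "ty": 0, "tz": 0, "rx": 0, "ry": 0, "rz": 0, "gripper": 1}]' --squeeze 60

```text
clock: 3.9
eef_pos: [513.1, -239.4, 200.3]
tcp_rot: [3.142, -0.0, 1.218]
contact_force: [0.3, 0.4, -0.3]
opening: 0.998
```

Run:
```python
from h import *
s=r.sense(); print(s['clock'],s['eef_pos'],s['tcp_rot'],s['qpos'])
p,d,W=wcloud(); cv2.imwrite('pics/w2.png',p[...,::-1]); np.savez('w2.npz',p=p,d=d,W=W)
for q in('cell1_mid','slot_mid','cradle','rule_grip'):
    for x in r.place_of(q,'wrist')[:8]:
        a,b=np.round(x['location']).astype(int); print(q,a,b,round(x['confidence'],2),W[a,b].round(1))
```

```text
3.9 [ 513.07431516 -239.4031063   200.29324374] [ 3.14153957e+00 -1.34375653e-05  1.21808402e+00] [-4.39236845e-01  2.94639387e-01  1.79178862e+00  2.06618323e-05
  1.05511292e+00 -8.65347241e-02]
cell1_mid 172 288 0.92 [ 527.5 -219.1   24.9]
slot_mid 109 344 0.89 [ 602.3 -180.2   13.7]
cradle 120 294 0.61 [ 551.1 -172.6   13.1]
```

View pics/w2.png

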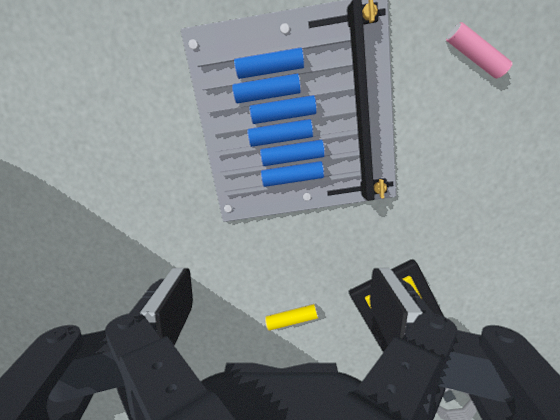

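The wrist view shows the six blue cells (columns 235–325, rows 50–185) in their grooves. The black stop plate runs from (357,5) to (370,195), with the yellow look-alike at (292,317) and the pink one at (480,50). Next: cell axes, stop face and cradle yaw.

Run:
```python
from h import *
z=np.load('w2.npz'); p,W=z['p'].astype(int),z['W']
b=((p[...,2]-p[...,0])>70); b[250:]=0
n,l,st,ce=cv2.connectedComponentsWithStats(b.astype(np.uint8))
cs=[]
for i in range(1,n):
    if st[i,4]<200: continue
    P=W[l==i]; P=P[P[:,2]>18]; R=cv2.minAreaRect(P[:,:2].astype(np.float32)); c=P.mean(0); cs.append(c)
    u,s,v=np.linalg.svd(P[:,:2]-c[:2],full_matrices=False); a=np.degrees(np.arctan2(v[0,1],v[0,0])); print(ce[i].round(),c.round(1),'ax',((a+90)%180-90).round(1),np.round(R[1]),P[:,2].max().round(1))
k=(p.sum(-1)<110)&(W[...,2]>28)&(W[...,2]<40); k[215:]=0; k[:,:340]=0
P=W[k];c=P.mean(0);u,s,v=np.linalg.svd(P[:,:2]-c[:2],full_matrices=False); a=np.degrees(np.arctan2(v[0,1],v[0,0])); print('stop',len(P),c,'dir',a%180,cv2.minAreaRect(P[:,:2].astype(np.float32)))
phi=np.radians(a%180-90); ex=np.array([np.cos(phi),np.sin(phi)]); ey=np.array([-ex[1],ex[0]])
print('phi',np.degrees(phi),'stop along ex',np.percentile(P[:,:2]@ex,[1,5,50,95,99]).round(1),'ey',np.percentile(P[:,:2]@ey,[.5,50,99.5]).round(1))
for i in range(1,n):
    if st[i,4]<200: continue
    P=W[l==i];P=P[P[:,2]>15]; print('cell ey',(P[:,:2]@ey).mean().round(1),'ex',np.percentile(P[:,:2]@ex,[1,50,99]).round(1))
# base plate grey, z 4..12
g=(abs(p[...,0]-p[...,2])<35)&(W[...,2]>5)&(W[...,2]<18); g[225:]=0; g[:,:180]=0; g[:,400:]=0
n2,l2,s2,_=cv2.connectedComponentsWithStats(g.astype(np.uint8)); j=1+np.argmax(s2[1:,4]); P=W[l2==j]; print('plate',s2[j],cv2.minAreaRect(P[:,:2].astype(np.float32)),np.percentile(P[:,:2]@ex,[.5,99.5]).round(1),np.percentile(P[:,:2]@ey,[.5,99.5]).round(1),np.median(P[:,2]))
```

```text
[269.  63.] [ 546.  -115.6   25.5] ax -11.9 [62. 65.] 342.3
[266.  88.] [ 535.5 -135.2   24.9] ax -11.9 [40. 65.] 342.3
[283. 109.] [ 543.7 -158.9   26. ] ax -11.7 [18. 65.] 342.3
[280. 132.] [ 533.7 -178.8   25.8] ax -11.6 [22. 65.] 342.3
[292. 152.] [ 538.  -201.6   25. ] ax -11.7 [43. 65.] 342.3
[292. 173.] [ 530.9 -222.1   24.7] ax -11.8 [65. 65.] 342.3
stop 377 [ 614.81988375 -177.70032919   31.4131952 ] dir 78.52814706584162 ((616.1028442382812, -185.7548065185547), (180.81576538085938, 8.351452827453613), 78.2311019897461)
phi -11.471852934158377 stop along ex [636.7 636.9 637.3 644.2 644.7] ey [-149.4  -48.9   30.2]
cell ey -4.8 ex [526.2 558.2 589.6]
cell ey -26.1 ex [519.9 551.8 583.1]
cell ey -47.7 ex [532.7 564.3 596. ]
cell ey -69.0 ex [526.5 558.6 590.1]
cell ey -90.5 ex [535.6 567.4 598.9]
cell ey -112.0 ex [532.6 564.5 596.1]
plate [  180     0   187   222 23520] ((537.132568359375, -168.5023956298828), (200.29164123535156, 166.6735382080078), 78.53573608398438) [477.8 638.2] [-157.    40.6] 7.587412004124573
```

move_arm --increments '[{"tx": 4.07, "ty": -1.65, "tz": 0, "rx": 0, "ry": 0, "rz": 0, "gripper": 1}, {"tx": 4.07, "ty": -1.65, "tz": 0, "rx": 0, "ry": 0, "rz": 0, "gripper": 1}, {"tx": 4.07, "ty": -1.65, "tz": 0, "rx": 0, "ry": 0, "rz": 0, "gripper": 1}, {"tx": 4.07, "ty": -1.65, "tz": 0, "rx": 0, "ry": 0, "rz": 0, "gripper": 1}, {"tx": 4.07, "ty": -1.65, "tz": 0, "rx": 0, "ry": 0, "rz": 0, "gripper": 1}, {"tx": 4.07, "ty": -1.65, "tz": 0, "rx": 0, "ry": 0, "rz": 0, "gripper": 1}, {"tx": 4.07, "ty": -1.65, "tz": 0, "rx": 0, "ry": 0, "rz": 0, "gripper": 1}, {"tx": 4.07, "ty": -1.65, "tz": 0, "rx": 0, "ry": 0, "rz": 0, "gripper": 1}, {"tx": 4.07, "ty": -1.65, "tz": 0, "rx": 0, "ry": 0, "rz": 0, "gripper": 1}]' --squeeze 60

```text
clock: 5.05
eef_pos: [498.5, 157.4, 200.5]
tcp_rot: [3.141, -0.0, 1.221]
contact_force: [1.2, 0.6, -0.6]
opening: 0.997
```

move_arm --increments '[{"tx": 0, "ty": 0, "tz": 0, "rx": 0, "ry": 0, "rz": 8.57, "gripper": 1}, {"tx": 0, "ty": 0, "tz": 0, "rx": 0, "ry": 0, "rz": 8.57, "gripper": 1}, {"tx": 0, "ty": 0, "tz": 0, "rx": 0, "ry": 0, "rz": 8.57, "gripper": 1}, {"tx": 0, "ty": 0, "tz": 0, "rx": 0, "ry": 0, "rz": 8.57, "gripper": 1}, {"tx": 0, "ty": 0, "tz": 0, "rx": 0, "ry": 0, "rz": 8.57, "gripper": 1}, {"tx": 0, "ty": 0, "tz": 0, "rx": 0, "ry": 0, "rz": 8.57, "gripper": 1}, {"tx": 0, "ty": 0, "tz": 0, "rx": 0, "ry": 0, "rz": 8.57, "gripper": 1}, {"tx": 0, "ty": 0, "tz": 0, "rx": 0, "ry": 0, "rz": 8.57, "gripper": 1}, {"tx": 0, "ty": 0, "tz": 0, "rx": 0, "ry": 0, "rz": 8.57, "gripper": 1}, {"tx": 0, "ty": 0, "tz": 0, "rx": 0, "ry": 0, "rz": 8.57, "gripper": 1}, {"tx": 0, "ty": 0, "tz": 0, "rx": 0, "ry": 0, "rz": 0, "gripper": 1}, {"tx": 0, "ty": 0, "tz": 0, "rx": 0, "ry": 0, "rz": 0, "gripper": 1}]' --squeeze 60

```text
clock: 6.25
eef_pos: [498.8, 155.6, 200.3]
tcp_rot: [-3.142, -0.0, -0.27]
contact_force: [-0.7, -0.1, -0.2]
opening: 1.001
```

Run:
```python
from h import *
s=r.sense(); print(s['clock'],s['eef_pos'],s['tcp_rot'],s['qpos'])
p,d,W=wcloud(); cv2.imwrite('pics/w3.png',p[...,::-1]); np.savez('w3.npz',p=p,d=d,W=W)
for x in r.place_of('rule_grip','wrist')[:3]:
    a,b=np.round(x['location']).astype(int); print(a,b,round(x['confidence'],2),W[a,b].round(1))
q=r.cut_out('rule_grip','wrist')
for x in q[:1]:
    m=x['mask']&(d>0); P=W[m]; print(x['bbox'],m.sum(),x['confidence'])
    B=P[P[:,2]<12]; H=P[(P[:,2]>29)&(P[:,2]<45)]
    for K in(B,H): print(len(K),K.mean(0).round(1),[np.round(t,1) for t in cv2.minAreaRect(K[:,:2].astype(np.float32))])
z=np.load('w2.npz');pp=z['p'].astype(int);y=(pp[...,0]>150)&(pp[...,2]<60)&(pp[...,1]>120); y[:,:260]=0;y[:300]=0;y[:,325:]=0; print('yellow',y.sum(),np.percentile(z['W'][y],[2,50,98],axis=0).round())
```

```text
6.25 [498.80475261 155.61533288 200.32287229] [-3.14156310e+00 -6.87532009e-05 -2.69984509e-01] [ 2.99545080e-01  2.28367023e-01  1.88246582e+00 -1.42072838e-05
  1.03068597e+00  2.14033322e+00]
115 281 0.64 [574.6 135.8  35.7]
[245.2, 0.0, 323.6, 249.2] 16468 0.59
14694 [563.9 136.3   4.4] [array([549.5, 140.4]), array([ 73. , 260.9]), np.float64(73.8)]
1774 [575.8 132.8  36.2] [array([571.4, 134. ]), array([ 12. , 128.7]), np.float64(73.8)]
yellow 706 [[ 438. -403.    8.]
 [ 468. -393.   16.]
 [ 499. -387.   19.]]
```

View pics/w3.png

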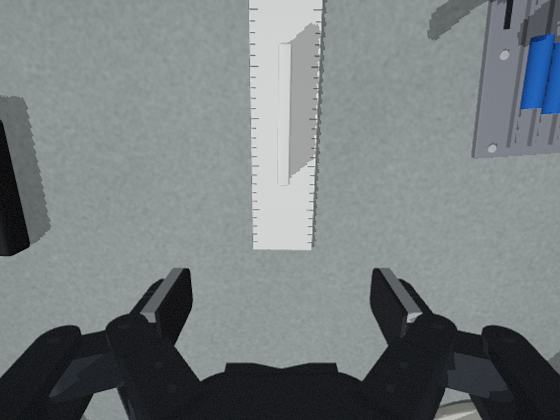

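The wrist view shows the rule blade along columns 250–325 with its handle from (285,43) to (285,185). The handle measures 12 x 129 mm with its top at 36 mm, which agrees with the sizes given. Going in to grasp.

move_arm --increments '[{"tx": 3.78, "ty": 0.07, "tz": 2.0, "rx": 0, "ry": 0, "rz": 0.73, "gripper": 1}, {"tx": 3.79, "ty": 0.07, "tz": 4.0, "rx": 0, "ry": 0, "rz": 0, "gripper": 1}, {"tx": 0, "ty": 0, "tz": 4.0, "rx": 0, "ry": 0, "rz": 0, "gripper": 1}, {"tx": 0, "ty": 0, "tz": 4.0, "rx": 0, "ry": 0, "rz": 0, "gripper": 1}, {"tx": 0, "ty": 0, "tz": 3.0, "rx": 0, "ry": 0, "rz": 0, "gripper": 1}, {"tx": 0, "ty": 0, "tz": 1.2, "rx": 0, "ry": 0, "rz": 0, "gripper": 1}, {"tx": 0, "ty": 0, "tz": 0.8, "rx": 0, "ry": 0, "rz": 0, "gripper": 1}, {"tx": 0, "ty": 0, "tz": 0, "rx": 0, "ry": 0, "rz": 0, "gripper": 1}, {"tx": 0, "ty": 0, "tz": 0, "rx": 0, "ry": 0, "rz": 0, "gripper": 1}]' --squeeze 60

```text
clock: 7.3
eef_pos: [568.8, 134.7, 15.3]
tcp_rot: [-3.141, -0.002, -0.286]
contact_force: [0.6, -1.3, -0.3]
opening: 0.999
```

move_arm --increments '[{"tx": 0, "ty": 0, "tz": 0, "rx": 0, "ry": 0, "rz": 0, "gripper": -1}, {"tx": 0, "ty": 0, "tz": 0, "rx": 0, "ry": 0, "rz": 0, "gripper": -1}, {"tx": 0, "ty": 0, "tz": 0, "rx": 0, "ry": 0, "rz": 0, "gripper": -1}, {"tx": 0, "ty": 0, "tz": 0, "rx": 0, "ry": 0, "rz": 0, "gripper": -1}, {"tx": 0, "ty": 0, "tz": 0, "rx": 0, "ry": 0, "rz": 0, "gripper": -1}, {"tx": 0, "ty": 0, "tz": 0, "rx": 0, "ry": 0, "rz": 0, "gripper": -1}, {"tx": 0, "ty": 0, "tz": 0, "rx": 0, "ry": 0, "rz": 0, "gripper": -1}, {"tx": 0, "ty": 0, "tz": 0, "rx": 0, "ry": 0, "rz": 0, "gripper": -1}, {"tx": 0, "ty": 0, "tz": 0, "rx": 0, "ry": 0, "rz": 0, "gripper": -1}, {"tx": 0, "ty": 0, "tz": 0, "rx": 0, "ry": 0, "rz": 0, "gripper": -1}]' --squeeze 100

```text
clock: 8.3
eef_pos: [567.9, 134.4, 14.4]
tcp_rot: [-3.141, -0.0, -0.287]
contact_force: [-1.1, 0.6, 5.8]
opening: 0.12
```

Grip is about 5 mm too high because the last row fell short. I'll open part way, go lower and close again.

move_arm --increments '[{"tx": 0, "ty": 0, "tz": 0, "rx": 0, "ry": 0, "rz": 0, "gripper": -0.2}, {"tx": 0, "ty": 0, "tz": 0, "rx": 0, "ry": 0, "rz": 0, "gripper": -0.2}, {"tx": 0, "ty": 0, "tz": 0, "rx": 0, "ry": 0, "rz": 0, "gripper": -0.2}, {"tx": 0.2, "ty": 0, "tz": 0.3, "rx": 0, "ry": 0, "rz": 0, "gripper": -0.2}, {"tx": 0.1, "ty": 0, "tz": 0.2, "rx": 0, "ry": 0, "rz": 0, "gripper": -0.2}, {"tx": 0, "ty": 0, "tz": 0, "rx": 0, "ry": 0, "rz": 0, "gripper": -1}, {"tx": 0, "ty": 0, "tz": 0, "rx": 0, "ry": 0, "rz": 0, "gripper": -1}, {"tx": 0, "ty": 0, "tz": 0, "rx": 0, "ry": 0, "rz": 0, "gripper": -1}, {"tx": 0, "ty": 0, "tz": 0, "rx": 0, "ry": 0, "rz": 0, "gripper": -1}, {"tx": 0, "ty": 0, "tz": 0, "rx": 0, "ry": 0, "rz": 0, "gripper": -1}, {"tx": 0, "ty": 0, "tz": 0, "rx": 0, "ry": 0, "rz": 0, "gripper": -1}]' --squeeze 100

```text
clock: 9.4
eef_pos: [570.6, 133.5, 8.9]
tcp_rot: [3.142, 0.0, -0.287]
contact_force: [0.7, 0.6, -0.6]
opening: 0.121
```

Run:
```python
from h import *
s=r.sense(); print({k:np.round(v,3) for k,v in s.items()})
```

```text
{'clock': np.float64(9.4), 'qpos': array([ 0.227,  0.584,  1.86 , -0.   ,  0.698,  2.085]), 'qvel': array([ 0.001, -0.001,  0.001, -0.001,  0.001,  0.001]), 'joint_efforts': array([ 1.8600e-01, -6.4222e+01, -2.2086e+01,  9.1000e-02, -4.7000e-02,
        1.0000e-02]), 'eef_pos': array([570.605, 133.518,   8.938]), 'tcp_rot': array([ 3.142,  0.   , -0.287]), 'contact_force': array([ 0.696,  0.647, -0.624]), 'wrist_torque': array([-0.058, -0.028,  0.021]), 'opening': np.float64(0.121)}
```

move_arm --increments '[{"tx": 0, "ty": 0, "tz": -1.5, "rx": 0, "ry": 0, "rz": 0, "gripper": -1}, {"tx": 0, "ty": 0, "tz": -3.5, "rx": 0, "ry": 0, "rz": 0, "gripper": -1}, {"tx": 0, "ty": 0, "tz": -3.5, "rx": 0, "ry": 0, "rz": 0, "gripper": -1}, {"tx": 0, "ty": 0, "tz": -3.5, "rx": 0, "ry": 0, "rz": 0, "gripper": -1}, {"tx": -0.52, "ty": 3.85, "tz": 0, "rx": 0, "ry": 0, "rz": 0, "gripper": -1}, {"tx": -0.52, "ty": 3.85, "tz": 0, "rx": 0, "ry": 0, "rz": 0, "gripper": -1}, {"tx": -0.52, "ty": 3.85, "tz": 0, "rx": 0, "ry": 0, "rz": 0, "gripper": -1}, {"tx": -0.52, "ty": 3.85, "tz": 0, "rx": 0, "ry": 0, "rz": 0, "gripper": -1}, {"tx": -0.52, "ty": 3.85, "tz": 0, "rx": 0, "ry": 0, "rz": 0, "gripper": -1}, {"tx": -0.52, "ty": 3.85, "tz": 0, "rx": 0, "ry": 0, "rz": 0, "gripper": -1}, {"tx": -0.52, "ty": 3.85, "tz": 0, "rx": 0, "ry": 0, "rz": 0, "gripper": -1}, {"tx": -0.52, "ty": 3.85, "tz": 0, "rx": 0, "ry": 0, "rz": 0, "gripper": -1}]' --squeeze 100

```text
clock: 10.6
eef_pos: [442.9, -151.4, 130.0]
tcp_rot: [-3.142, -0.001, -0.287]
contact_force: [2.0, -0.3, -0.6]
opening: 0.124
```

move_arm --increments '[{"tx": 0, "ty": 0, "tz": 0, "rx": 0, "ry": 0, "rz": -7.9, "gripper": -1}, {"tx": 0, "ty": 0, "tz": 0, "rx": 0, "ry": 0, "rz": -7.9, "gripper": -1}, {"tx": 0, "ty": 0, "tz": 0, "rx": 0, "ry": 0, "rz": -7.9, "gripper": -1}, {"tx": 0, "ty": 0, "tz": 0, "rx": 0, "ry": 0, "rz": -7.9, "gripper": -1}, {"tx": 0, "ty": 0, "tz": 0, "rx": 0, "ry": 0, "rz": -7.9, "gripper": -1}, {"tx": 0, "ty": 0, "tz": 0, "rx": 0, "ry": 0, "rz": -7.9, "gripper": -1}, {"tx": 0, "ty": 0, "tz": 0, "rx": 0, "ry": 0, "rz": -7.9, "gripper": -1}, {"tx": 0, "ty": 0, "tz": 0, "rx": 0, "ry": 0, "rz": -7.9, "gripper": -1}, {"tx": 0, "ty": 0, "tz": 0, "rx": 0, "ry": 0, "rz": -7.9, "gripper": -1}, {"tx": 0, "ty": 0, "tz": 0, "rx": 0, "ry": 0, "rz": -7.9, "gripper": -1}, {"tx": 0, "ty": 0, "tz": 0, "rx": 0, "ry": 0, "rz": -7.9, "gripper": -1}, {"tx": 0, "ty": 0, "tz": 0, "rx": 0, "ry": 0, "rz": -7.9, "gripper": -1}]' --squeeze 100

```text
clock: 11.8
eef_pos: [443.7, -150.1, 129.9]
tcp_rot: [3.141, 0.0, 1.374]
contact_force: [0.7, -0.2, -2.4]
opening: 0.119
```

move_arm --increments '[{"tx": 0, "ty": 0, "tz": 0, "rx": 0, "ry": 0, "rz": 0, "gripper": -1}, {"tx": 0, "ty": 0, "tz": 0, "rx": 0, "ry": 0, "rz": 0, "gripper": -1}]' --squeeze 100

```text
clock: 12.0
eef_pos: [443.7, -150.1, 129.6]
tcp_rot: [3.141, 0.0, 1.364]
contact_force: [-0.1, -0.1, -2.2]
opening: 0.118
```

Run:
```python
from h import *
s=r.sense(); print({k:np.round(v,3) for k,v in s.items()})
p,d,W=wcloud(); cv2.imwrite('pics/w4.png',p[...,::-1]); np.savez('w4.npz',p=p,d=d,W=W)
print(goal([443.8,-150.6,25],78.4))
```

```text
{'clock': np.float64(12.0), 'qpos': array([-0.329,  0.246,  2.053,  0.   ,  0.842, -0.122]), 'qvel': array([-0.   ,  0.005,  0.001,  0.001, -0.003,  0.004]), 'joint_efforts': array([ 3.0000e-03, -4.5875e+01, -2.7046e+01,  1.0000e-03,  1.3000e-02,
       -3.1700e-01]), 'eef_pos': array([ 443.736, -150.126,  129.585]), 'tcp_rot': array([3.141, 0.   , 1.364]), 'contact_force': array([-0.104, -0.072, -2.184]), 'wrist_torque': array([-0.026, -0.034,  0.052]), 'opening': np.float64(0.118)}
(array([-5.000e-02,  1.000e-02,  1.044e+01]), array([ 0.03,  0.  , -0.24]))
```

View pics/w4.png

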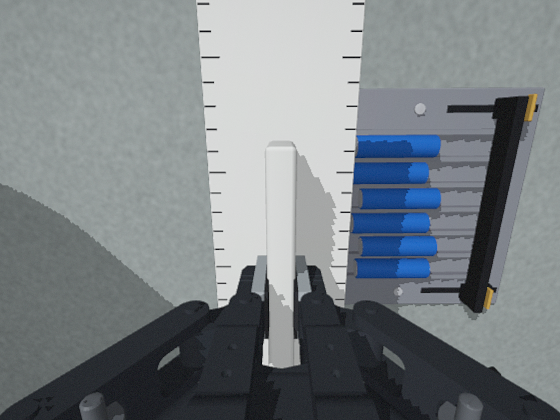

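The rule is held, with the handle vertical at column 282. The blade's right edge lies at columns 347–365, just short of the cells, and the stop is at (465–530, 95–305). I'll compare the blade and stop angles in the same view.

Run:
```python
from h import *
z=np.load('w4.npz'); p,W=z['p'].astype(int),z['W']; phi=np.radians(-11.6); ex=np.array([np.cos(phi),np.sin(phi)]); ey=np.array([-ex[1],ex[0]])
b=(p.min(-1)>150)&(abs(W[...,2]-126)<8); b[300:]=0
# rightmost and leftmost blade pixels per row -> line fit in world
for side in(0,1):
    E=[]
    for v in range(10,240):
        u=np.where(b[v])[0]
        if len(u)>50: E.append(W[v,u[-1 if side else 0]])
    E=np.array(E); f=np.polyfit(E[:,:2]@ey,E[:,:2]@ex,1); res=E[:,:2]@ex-np.polyval(f,E[:,:2]@ey); ok=abs(res)<2; f=np.polyfit((E[:,:2]@ey)[ok],(E[:,:2]@ex)[ok],1)
    print(side,len(E),'ang vs ey',np.degrees(np.arctan(-f[0])).round(2),'ex at -58',np.polyval(f,-58.3).round(1),'z',E[:,2].mean().round(1),np.polyfit(E[:,:2]@ey,E[:,2],1))
B=W[b]; A=np.c_[B[:,:2]@ex,B[:,:2]@ey,np.ones(len(B))]; print('blade plane slopes ex,ey',np.linalg.lstsq(A,B[:,2],rcond=None)[0])
k=(p.sum(-1)<130)&(W[...,2]>28)&(W[...,2]<40)&(W[...,0]>560); P=W[k][:,:2];f=np.polyfit(P@ey,P@ex,1);print('stop ang vs ey',np.degrees(np.arctan(-f[0])),len(P),np.percentile(P@ex,[1,50,99]))
l=((p[...,2]-p[...,0])>70); l[300:]=0
n,L,st,ce=cv2.connectedComponentsWithStats(l.astype(np.uint8))
for i in range(1,n):
    if st[i,4]<200: continue
    Q=W[L==i]; Q=Q[(Q[:,2]>20)&(Q[:,2]<40)]; print(ce[i].round(),np.percentile(Q[:,:2]@ex,99).round(1),(Q[:,:2]@ey).mean().round(1))
```

```text
0 230 ang vs ey -0.3 ex at -58 429.4 z 125.1 [8.70363814e-04 1.25096073e+02]
1 230 ang vs ey -0.37 ex at -58 498.6 z 124.9 [-1.72727576e-03  1.24909880e+02]
blade plane slopes ex,ey [-1.00272225e-03  6.89354703e-04  1.25579041e+02]
stop ang vs ey -0.006475781997173661 3020 [636.35153053 638.93875622 644.985796  ]
[398. 146.] 589.0 -2.0
[391. 173.] 582.9 -23.8
[401. 198.] 595.9 -45.3
[391. 223.] 589.6 -66.9
[399. 246.] 599.1 -88.6
[393. 268.] 595.7 -110.4
```

move_arm --increments '[{"tx": 0, "ty": 0, "tz": 3.0, "rx": 0, "ry": 0, "rz": -0.3, "gripper": -1}, {"tx": 0, "ty": 0, "tz": 3.0, "rx": 0, "ry": 0, "rz": 0, "gripper": -1}, {"tx": 0, "ty": 0, "tz": 2.5, "rx": 0, "ry": 0, "rz": 0, "gripper": -1}, {"tx": 0, "ty": 0, "tz": 1.5, "rx": 0, "ry": 0, "rz": 0, "gripper": -1}, {"tx": 0, "ty": 0, "tz": 0.46, "rx": 0, "ry": 0, "rz": 0, "gripper": -1}, {"tx": 0, "ty": 0, "tz": 0, "rx": 0, "ry": 0, "rz": 0, "gripper": -1}, {"tx": 0, "ty": 0, "tz": 0, "rx": 0, "ry": 0, "rz": 0, "gripper": -1}, {"tx": 0, "ty": 0, "tz": 0, "rx": 0, "ry": 0, "rz": 0, "gripper": -1}]' --squeeze 100

```text
clock: 12.85
eef_pos: [444.4, -150.4, 25.3]
tcp_rot: [3.14, 0.0, 1.373]
contact_force: [-0.4, 0.3, -1.3]
opening: 0.121
```

```bash
cat >> h.py <<'E'
phi=np.radians(-11.6); EX=np.array([np.cos(phi),np.sin(phi),0]); EY=np.array([-EX[1],EX[0],0])
def st():
    s=r.sense(); p=np.array(s['eef_pos']); f=np.array(s['contact_force'])
    print('t',round(float(s['clock']),2),'ex ey z',np.round([p@EX,p@EY,p[2]],2),'yaw',np.degrees(s['tcp_rot'][2]).round(2),'F ex ey z',np.round([f@EX,f@EY,f[2]],2),'M',np.round(s['wrist_torque'],3))
E
python3 - <<'E'
from h import *
st(); r.grab_frame('side'); st()
E
```

```text
t 12.85 ex ey z [465.57 -57.95  25.3 ] yaw 78.65 F ex ey z [-0.45  0.18 -1.27] M [0.01  0.005 0.008]
t 12.9 ex ey z [465.48 -57.91  25.24] yaw 78.65 F ex ey z [-0.61  0.64 -2.48] M [-0.005  0.021  0.004]
```

move_arm --increments '[{"tx": 0, "ty": 0.3, "tz": 0, "rx": 0, "ry": 0, "rz": 0, "gripper": -1}, {"tx": 0, "ty": 0.5, "tz": 0, "rx": 0, "ry": 0, "rz": 0, "gripper": -1}, {"tx": 0, "ty": 0.5, "tz": 0, "rx": 0, "ry": 0, "rz": 0, "gripper": -1}, {"tx": 0, "ty": 0.5, "tz": 0, "rx": 0, "ry": 0, "rz": 0, "gripper": -1}, {"tx": 0, "ty": 0.4, "tz": 0, "rx": 0, "ry": 0, "rz": 0, "gripper": -1}, {"tx": 0, "ty": 0.4, "tz": 0, "rx": 0, "ry": 0, "rz": 0, "gripper": -1}, {"tx": 0, "ty": 0.4, "tz": 0, "rx": 0, "ry": 0, "rz": 0, "gripper": -1}, {"tx": 0, "ty": 0.4, "tz": 0, "rx": 0, "ry": 0, "rz": 0, "gripper": -1}, {"tx": 0, "ty": 0.3, "tz": 0, "rx": 0, "ry": 0, "rz": 0, "gripper": -1}, {"tx": 0, "ty": 0.3, "tz": 0, "rx": 0, "ry": 0, "rz": 0, "gripper": -1}]' --squeeze 100

```text
clock: 13.9
eef_pos: [482.8, -157.9, 24.3]
tcp_rot: [-3.141, -0.0, 1.373]
contact_force: [-0.6, 0.0, -2.7]
opening: 0.121
```

Run:
```python
from h import *
st(); p,d=r.grab_frame('scene'); st(); cv2.imwrite('pics/s5.png',cv2.resize(p[130:260,180:380,::-1],None,fx=4,fy=4))
```

```text
t 13.9 ex ey z [504.73 -57.63  24.29] yaw 78.67 F ex ey z [-0.55 -0.08 -2.72] M [ 0.092  0.162 -0.023]
t 13.95 ex ey z [505.39 -57.67  24.4 ] yaw 78.67 F ex ey z [ 0.41  0.39 -1.97] M [-0.005  0.086 -0.034]
```

View pics/s5.png

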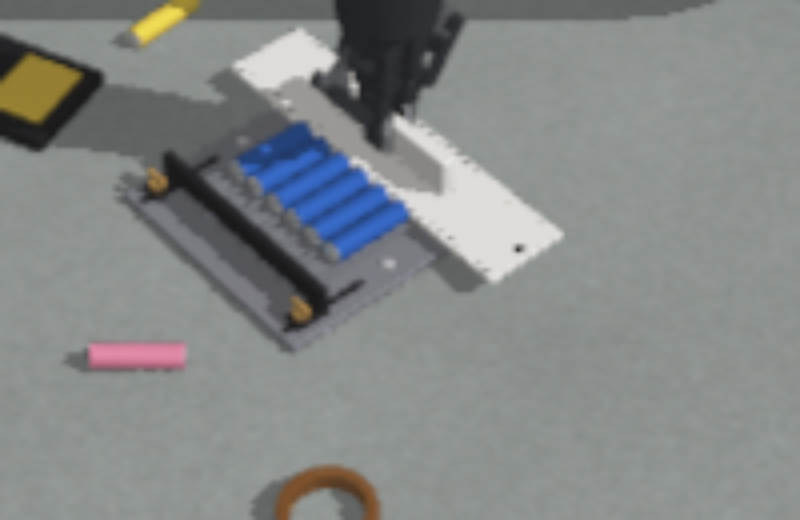

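The crop shows the rule's edge against the cells' rear ends, with a gap still left to the stop and nothing else touched. I'll continue, slower.

move_arm --increments '[{"tx": 0, "ty": 0.3, "tz": -0.05, "rx": 0, "ry": 0, "rz": 0, "gripper": -1}, {"tx": 0, "ty": 0.3, "tz": 0, "rx": 0, "ry": 0, "rz": 0, "gripper": -1}, {"tx": 0, "ty": 0.3, "tz": 0, "rx": 0, "ry": 0, "rz": 0, "gripper": -1}, {"tx": 0, "ty": 0.3, "tz": 0, "rx": 0, "ry": 0, "rz": 0, "gripper": -1}, {"tx": 0, "ty": 0.3, "tz": 0, "rx": 0, "ry": 0, "rz": 0, "gripper": -1}, {"tx": 0, "ty": 0.3, "tz": 0, "rx": 0, "ry": 0, "rz": 0, "gripper": -1}, {"tx": 0, "ty": 0.2, "tz": 0, "rx": 0, "ry": 0, "rz": 0, "gripper": -1}, {"tx": 0, "ty": 0.1, "tz": 0, "rx": 0, "ry": 0, "rz": 0, "gripper": -1}, {"tx": 0, "ty": 0.1, "tz": 0, "rx": 0, "ry": 0, "rz": 0, "gripper": -1}, {"tx": 0, "ty": 0.1, "tz": 0, "rx": 0, "ry": 0, "rz": 0, "gripper": -1}]' --squeeze 100

```text
clock: 14.95
eef_pos: [505.4, -162.5, 24.9]
tcp_rot: [-3.141, -0.0, 1.373]
contact_force: [-1.2, -0.1, -2.5]
opening: 0.121
```

Run:
```python
from h import *
st(); p,d,W=wcloud(); st(); np.savez('w6.npz',p=p,W=W); p=p.astype(int)
k=(p.sum(-1)<130)&(W[...,2]>28)&(W[...,2]<40)&(W[...,0]>560); P=W[k]; print('stop face ex',np.percentile(P@EX,[1,5,50]).round(1),len(P))
l=((p[...,2]-p[...,0])>70); l[300:]=0
n,L,s,ce=cv2.connectedComponentsWithStats(l.astype(np.uint8))
for i in range(1,n):
    if s[i,4]<150: continue
    Q=W[L==i]; Q=Q[(Q[:,2]>20)&(Q[:,2]<40)]; print(ce[i].round(),np.percentile(Q@EX,99).round(1),(Q@EY).mean().round(1))
```

```text
t 14.95 ex ey z [527.71 -57.54  24.86] yaw 78.67 F ex ey z [-1.13 -0.36 -2.5 ] M [ 0.075  0.161 -0.043]
t 15.0 ex ey z [527.95 -57.55  24.89] yaw 78.67 F ex ey z [-0.75 -0.03 -2.35] M [ 0.047  0.131 -0.023]
stop face ex [636.5 636.9 638.7] 6962
[425. 166.] 625.7 -1.9
[418. 209.] 625.6 -23.1
[413. 249.] 625.7 -44.4
[408. 284.] 625.8 -65.1
```

move_arm --increments '[{"tx": 0, "ty": 0.1, "tz": 0, "rx": 0, "ry": 0, "rz": 0, "gripper": -1}, {"tx": 0, "ty": 0.1, "tz": 0, "rx": 0, "ry": 0, "rz": 0, "gripper": -1}, {"tx": 0, "ty": 0.1, "tz": 0, "rx": 0, "ry": 0, "rz": 0, "gripper": -1}, {"tx": 0, "ty": 0.1, "tz": 0, "rx": 0, "ry": 0, "rz": 0, "gripper": -1}, {"tx": 0, "ty": 0.1, "tz": 0, "rx": 0, "ry": 0, "rz": 0, "gripper": -1}, {"tx": 0, "ty": 0.1, "tz": 0, "rx": 0, "ry": 0, "rz": 0, "gripper": -1}, {"tx": 0, "ty": 0.1, "tz": 0, "rx": 0, "ry": 0, "rz": 0, "gripper": -1}, {"tx": 0, "ty": 0.05, "tz": 0, "rx": 0, "ry": 0, "rz": 0, "gripper": -1}, {"tx": 0, "ty": 0.05, "tz": 0, "rx": 0, "ry": 0, "rz": 0, "gripper": -1}]' --squeeze 100

```text
clock: 15.9
eef_pos: [513.3, -164.1, 24.9]
tcp_rot: [-3.141, -0.0, 1.373]
contact_force: [-1.9, 0.4, -2.1]
opening: 0.123
```

Run:
```python
from h import *
st(); p,d,W=wcloud(); st(); p=p.astype(int)
k=(p.sum(-1)<130)&(W[...,2]>28)&(W[...,2]<40)&(W[...,0]>560); P=W[k]; print('stop face ex',np.percentile(P@EX,[1,5,50]).round(1),len(P))
l=((p[...,2]-p[...,0])>70); l[300:]=0
n,L,s,ce=cv2.connectedComponentsWithStats(l.astype(np.uint8))
for i in range(1,n):
    if s[i,4]<150: continue
    Q=W[L==i]; Q=Q[(Q[:,2]>20)&(Q[:,2]<40)]; print(ce[i].round(),np.percentile(Q@EX,99).round(1),(Q@EY).mean().round(1))
```

```text
t 15.9 ex ey z [535.78 -57.49  24.89] yaw 78.67 F ex ey z [-1.95 -0.04 -2.08] M [ 0.014  0.196 -0.04 ]
t 15.95 ex ey z [535.91 -57.51  24.91] yaw 78.67 F ex ey z [-1.19  0.73 -1.38] M [ 0.028  0.129 -0.041]
stop face ex [636.6 637.  639.1] 7044
[425. 166.] 633.9 -1.8
[419. 209.] 633.8 -23.1
[413. 249.] 634.1 -44.4
[408. 284.] 634.1 -65.1
```

move_arm --increments '[{"tx": 0, "ty": 0.03, "tz": 0, "rx": 0, "ry": 0, "rz": 0, "gripper": -1}, {"tx": 0, "ty": 0.03, "tz": 0, "rx": 0, "ry": 0, "rz": 0, "gripper": -1}, {"tx": 0, "ty": 0.03, "tz": 0, "rx": 0, "ry": 0, "rz": 0, "gripper": -1}, {"tx": 0, "ty": 0.03, "tz": 0, "rx": 0, "ry": 0, "rz": 0, "gripper": -1}]' --squeeze 100

```text
clock: 16.35
eef_pos: [514.5, -164.3, 24.9]
tcp_rot: [-3.142, -0.0, 1.373]
contact_force: [-1.5, 0.7, -2.7]
opening: 0.12
```

move_arm --increments '[{"tx": 0, "ty": 0.02, "tz": 0, "rx": 0, "ry": 0, "rz": 0, "gripper": -1}, {"tx": 0, "ty": 0.02, "tz": 0, "rx": 0, "ry": 0, "rz": 0, "gripper": -1}]' --squeeze 100

```text
clock: 16.55
eef_pos: [514.9, -164.4, 24.9]
tcp_rot: [-3.142, -0.0, 1.373]
contact_force: [-1.0, -0.1, -2.1]
opening: 0.121
```

```bash
python3 -c "
from h import *
st()"
```

```text
t 16.55 ex ey z [537.4  -57.5   24.89] yaw 78.67 F ex ey z [-0.98 -0.34 -2.14] M [ 0.011  0.189 -0.007]
```

move_arm --increments '[{"tx": 0, "ty": 0.02, "tz": 0, "rx": 0, "ry": 0, "rz": 0, "gripper": -1}, {"tx": 0, "ty": 0.02, "tz": 0, "rx": 0, "ry": 0, "rz": 0, "gripper": -1}]' --squeeze 100

```text
clock: 16.75
eef_pos: [515.3, -164.5, 24.9]
tcp_rot: [-3.142, 0.0, 1.373]
contact_force: [-1.6, -0.2, -2.2]
opening: 0.124
```

```bash
python3 -c "
from h import *
st()"
```

```text
t 16.75 ex ey z [537.8 -57.5  24.9] yaw 78.67 F ex ey z [-1.52 -0.49 -2.21] M [0.008 0.208 0.028]
```

move_arm --increments '[{"tx": 0, "ty": 0.02, "tz": 0, "rx": 0, "ry": 0, "rz": 0, "gripper": -1}, {"tx": 0, "ty": 0.01, "tz": 0, "rx": 0, "ry": 0, "rz": 0, "gripper": -1}]' --squeeze 100

```text
clock: 16.95
eef_pos: [515.6, -164.5, 24.9]
tcp_rot: [-3.142, -0.0, 1.373]
contact_force: [-1.5, 0.1, -1.8]
opening: 0.125
```

```bash
python3 -c "
from h import *
st()"
```

```text
t 16.95 ex ey z [538.1  -57.48  24.87] yaw 78.67 F ex ey z [-1.45 -0.21 -1.84] M [ 0.014  0.184 -0.001]
```

move_arm --increments '[{"tx": 0, "ty": 0.02, "tz": 0, "rx": 0, "ry": 0, "rz": 0, "gripper": -1}, {"tx": 0, "ty": 0.02, "tz": 0, "rx": 0, "ry": 0, "rz": 0, "gripper": -1}]' --squeeze 100

```text
clock: 17.15
eef_pos: [515.7, -164.5, 24.8]
tcp_rot: [-3.141, -0.0, 1.373]
contact_force: [-1.2, 0.3, -0.8]
opening: 0.118
```

```bash
python3 -c "
from h import *
st()"
```

```text
t 17.15 ex ey z [538.26 -57.48  24.85] yaw 78.67 F ex ey z [-1.23  0.09 -0.79] M [ 0.082  0.378 -0.049]
```

move_arm --increments '[{"tx": 0, "ty": 0, "tz": 0, "rx": 0, "ry": 0, "rz": 0, "gripper": -1}, {"tx": 0, "ty": 0, "tz": 0, "rx": 0, "ry": 0, "rz": 0, "gripper": -1}]' --squeeze 100

```text
clock: 17.35
eef_pos: [515.7, -164.5, 24.8]
tcp_rot: [-3.141, -0.0, 1.373]
contact_force: [-2.3, 0.6, -0.9]
opening: 0.122
```

```bash
python3 -c "
from h import *
st();r.grab_frame('side');st()"
```

```text
t 17.35 ex ey z [538.27 -57.48  24.85] yaw 78.67 F ex ey z [-2.35  0.14 -0.88] M [ 0.072  0.369 -0.087]
t 17.4 ex ey z [538.29 -57.47  24.84] yaw 78.67 F ex ey z [-2.73  0.71 -2.23] M [ 0.124  0.338 -0.069]
```

move_arm --increments '[{"tx": 0, "ty": 0.01, "tz": 0, "rx": 0, "ry": 0, "rz": 0.15, "gripper": -1}, {"tx": 0, "ty": 0.01, "tz": 0, "rx": 0, "ry": 0, "rz": 0, "gripper": -1}, {"tx": 0, "ty": 0, "tz": 0, "rx": 0, "ry": 0, "rz": 0, "gripper": -1}]' --squeeze 100

```text
clock: 17.7
eef_pos: [515.8, -164.5, 24.8]
tcp_rot: [-3.141, -0.0, 1.371]
contact_force: [-3.6, 0.4, -1.3]
opening: 0.12
```

```bash
python3 -c "
from h import *
st();r.grab_frame('side');st()"
```

```text
t 17.7 ex ey z [538.37 -57.43  24.82] yaw 78.52 F ex ey z [-3.61 -0.36 -1.29] M [ 0.177  0.533 -0.068]
t 17.75 ex ey z [538.4  -57.46  24.84] yaw 78.52 F ex ey z [-3.94  1.71 -1.7 ] M [ 0.203  0.548 -0.096]
```

move_arm --increments '[{"tx": 0, "ty": 0.02, "tz": 0, "rx": 0, "ry": 0, "rz": 0.2, "gripper": -1}, {"tx": 0, "ty": 0.01, "tz": 0, "rx": 0, "ry": 0, "rz": 0, "gripper": -1}, {"tx": 0, "ty": 0, "tz": 0, "rx": 0, "ry": 0, "rz": 0, "gripper": -1}]' --squeeze 100

```text
clock: 18.05
eef_pos: [515.9, -164.5, 24.8]
tcp_rot: [-3.141, -0.0, 1.367]
contact_force: [-3.8, 1.9, -1.2]
opening: 0.123
```

```bash
python3 -c "
from h import *
st();r.grab_frame('side');st()"
```

```text
t 18.05 ex ey z [538.42 -57.45  24.77] yaw 78.33 F ex ey z [-4.13  1.06 -1.23] M [0.282 0.809 0.089]
t 18.1 ex ey z [538.41 -57.43  24.74] yaw 78.33 F ex ey z [-5.01 -0.7  -1.21] M [0.307 0.818 0.162]
```

move_arm --increments '[{"tx": 0, "ty": 0.02, "tz": 0, "rx": 0, "ry": 0, "rz": -0.1, "gripper": -1}, {"tx": 0, "ty": 0, "tz": 0, "rx": 0, "ry": 0, "rz": 0, "gripper": -1}]' --squeeze 100

```text
clock: 18.3
eef_pos: [515.9, -164.5, 24.7]
tcp_rot: [-3.14, -0.0, 1.369]
contact_force: [-5.0, 2.0, 0.3]
opening: 0.123
```

```bash
python3 -c "
from h import *
st();r.grab_frame('side');st()"
```

```text
t 18.3 ex ey z [538.43 -57.44  24.72] yaw 78.43 F ex ey z [-5.31  0.9   0.32] M [ 0.251  0.908 -0.002]
t 18.35 ex ey z [538.4  -57.45  24.7 ] yaw 78.42 F ex ey z [-5.84  0.26 -0.29] M [0.259 0.877 0.057]
```

move_arm --increments '[{"tx": 0, "ty": 0.02, "tz": 0, "rx": 0, "ry": 0, "rz": 0, "gripper": -1}, {"tx": 0, "ty": 0, "tz": 0, "rx": 0, "ry": 0, "rz": 0, "gripper": -1}, {"tx": 0, "ty": 0, "tz": 0, "rx": 0, "ry": 0, "rz": 0, "gripper": -1}]' --squeeze 100

```text
clock: 18.65
eef_pos: [515.9, -164.5, 24.6]
tcp_rot: [-3.14, -0.0, 1.369]
contact_force: [-6.0, 2.0, -0.4]
opening: 0.121
```

```bash
python3 -c "
from h import *
st();r.grab_frame('side');st();r.grab_frame('side');st()"
```

```text
t 18.65 ex ey z [538.43 -57.44  24.64] yaw 78.43 F ex ey z [-6.28  0.77 -0.37] M [0.239 0.998 0.057]
t 18.7 ex ey z [538.42 -57.45  24.66] yaw 78.43 F ex ey z [-6.26  0.09 -0.06] M [0.251 0.971 0.142]
t 18.75 ex ey z [538.38 -57.45  24.62] yaw 78.43 F ex ey z [-6.55  0.48 -0.19] M [ 0.287  1.007 -0.009]
```

move_arm --increments '[{"tx": 0, "ty": 0.02, "tz": 0, "rx": 0, "ry": 0, "rz": 0, "gripper": -1}, {"tx": 0, "ty": 0.02, "tz": 0, "rx": 0, "ry": 0, "rz": 0, "gripper": -1}, {"tx": 0, "ty": 0, "tz": 0, "rx": 0, "ry": 0, "rz": 0, "gripper": -1}, {"tx": 0, "ty": 0, "tz": 0, "rx": 0, "ry": 0, "rz": 0, "gripper": -1}, {"tx": 0, "ty": 0, "tz": 0, "rx": 0, "ry": 0, "rz": 0, "gripper": -1}, {"tx": 0, "ty": 0, "tz": 0, "rx": 0, "ry": 0, "rz": 0, "gripper": -1}]' --squeeze 100

```text
clock: 19.35
eef_pos: [515.9, -164.5, 24.6]
tcp_rot: [-3.139, -0.0, 1.369]
contact_force: [-7.6, 1.5, 0.4]
opening: 0.124
```

Run:
```python
from h import *
st(); p,d,W=wcloud(); st(); cv2.imwrite('pics/w7.png',p[...,::-1]); p=p.astype(int)
k=(p.sum(-1)<130)&(W[...,2]>28)&(W[...,2]<40)&(W[...,0]>560); P=W[k]; print('stop face ex',np.percentile(P@EX,[1,5,50]).round(1),len(P))
l=((p[...,2]-p[...,0])>70); l[300:]=0
n,L,s,ce=cv2.connectedComponentsWithStats(l.astype(np.uint8))
for i in range(1,n):
    if s[i,4]<100: continue
    Q=W[L==i]; Q=Q[(Q[:,2]>20)&(Q[:,2]<40)]; print(ce[i].round(),np.percentile(Q@EX,99).round(1),(Q@EY).mean().round(1))
```

```text
t 19.35 ex ey z [538.45 -57.42  24.57] yaw 78.43 F ex ey z [-7.69 -0.08  0.36] M [ 0.309  1.139 -0.005]
t 19.4 ex ey z [538.43 -57.44  24.56] yaw 78.43 F ex ey z [-6.86  0.49 -0.42] M [0.256 1.11  0.107]
stop face ex [636.6 637.  639.2] 7004
[425. 166.] 636.8 -2.0
[419. 209.] 636.8 -23.3
[413. 249.] 636.7 -44.4
[408. 284.] 636.9 -65.0
```

Row is flush: the four visible cells' fronts are at 636.7–636.9 against the stop face at 636.6–637.0. I held about 7 N for 0.5 s. Drawing back now.

move_arm --increments '[{"tx": 0, "ty": -0.1, "tz": 0, "rx": 0, "ry": 0, "rz": 0, "gripper": -1}, {"tx": 0, "ty": -0.2, "tz": 0, "rx": 0, "ry": 0, "rz": 0, "gripper": -1}, {"tx": 0, "ty": -0.3, "tz": 0, "rx": 0, "ry": 0, "rz": 0, "gripper": -1}, {"tx": 0, "ty": -0.6, "tz": -0.2, "rx": 0, "ry": 0, "rz": 0, "gripper": -1}, {"tx": 0, "ty": -1.2, "tz": -0.3, "rx": 0, "ry": 0, "rz": 0, "gripper": -1}, {"tx": 0, "ty": -1.8, "tz": -0.4, "rx": 0, "ry": 0, "rz": 0, "gripper": -1}, {"tx": 0, "ty": -2.0, "tz": 0, "rx": 0, "ry": 0, "rz": 0, "gripper": -1}, {"tx": 0, "ty": -2.0, "tz": 0, "rx": 0, "ry": 0, "rz": 0, "gripper": -1}, {"tx": 0, "ty": -2.0, "tz": 0, "rx": 0, "ry": 0, "rz": 0, "gripper": -1}, {"tx": 0, "ty": -2.0, "tz": 0, "rx": 0, "ry": 0, "rz": 0, "gripper": -1}, {"tx": 0, "ty": -1.7, "tz": 0, "rx": 0, "ry": 0, "rz": 0, "gripper": -1}, {"tx": 0, "ty": 0, "tz": 0, "rx": 0, "ry": 0, "rz": 0, "gripper": -1}]' --squeeze 100

```text
clock: 20.6
eef_pos: [377.7, -136.0, 33.9]
tcp_rot: [-3.139, -0.0, 1.368]
contact_force: [-0.0, 0.5, -2.2]
opening: 0.121
```

Run:
```python
from h import *
st(); p,d,W=wcloud(); st(); cv2.imwrite('pics/w8.png',p[...,::-1]); p=p.astype(int)
k=(p.sum(-1)<130)&(W[...,2]>28)&(W[...,2]<40)&(W[...,0]>560); P=W[k]; print('stop face ex',np.percentile(P@EX,[1,5,50]).round(1),len(P))
b=(p.min(-1)>150)&(abs(W[...,2]-29)<8)&(W@EX<450); B=W[b]; A=np.c_[B@EX,B@EY,np.ones(len(B))]; print('blade slopes',np.linalg.lstsq(A,B[:,2],rcond=None)[0].round(4),B[:,2].mean(),np.percentile(B@EX,[1,99]))
print(goal([0,0,9],78.4))
```

```text
t 20.6 ex ey z [397.37 -57.27  33.94] yaw 78.41 F ex ey z [-0.13  0.47 -2.21] M [-0.013 -0.005  0.003]
t 20.65 ex ey z [399.7 -57.5  34.2] yaw 78.4 F ex ey z [ 0.33 -0.73 -1.76] M [-0.041  0.003  0.021]Traceback (most recent call last):
  File "<stdin>", line 3, in <module>
    return _quantile_unchecked(
        a, q, axis, out, overwrite_input, method, keepdims, weights)
    return _ureduce(a,
                    func=_quantile_ureduce_func,
    ...<5 lines>...
                    overwrite_input=overwrite_input,
                    method=method)
    r = func(a, **kwargs)
    result = _quantile(arr,
                       quantiles=q,
    ...<2 lines>...
                       out=out,
                       weights=wgt)
    slices_having_nans = np.isnan(arr[-1, ...])
                                  ~~~^^^^^^^^^
IndexError: index -1 is out of bounds for axis 0 with size 0
```

View pics/w8.png

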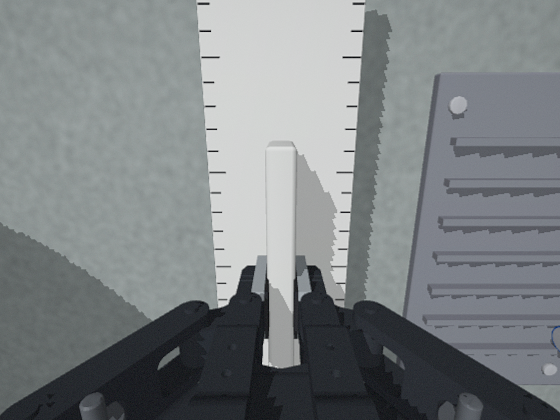

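The rule is held over bare bench, its right edge at columns 347–365 and the cradle starting at columns 405–440, so it is clear. Lowering and releasing.

move_arm --increments '[{"tx": 0, "ty": 0, "tz": 1.0, "rx": 0, "ry": 0, "rz": 0, "gripper": -1}, {"tx": 0, "ty": 0, "tz": 0.8, "rx": 0, "ry": 0, "rz": 0, "gripper": -1}, {"tx": 0, "ty": 0, "tz": 0.4, "rx": 0, "ry": 0, "rz": 0, "gripper": -1}, {"tx": 0, "ty": 0, "tz": 0.2, "rx": 0, "ry": 0, "rz": 0, "gripper": -1}, {"tx": 0, "ty": 0, "tz": 0.1, "rx": 0, "ry": 0, "rz": 0, "gripper": -1}, {"tx": 0, "ty": 0, "tz": 0, "rx": 0, "ry": 0, "rz": 0, "gripper": -1}, {"tx": 0, "ty": 0, "tz": 0, "rx": 0, "ry": 0, "rz": 0, "gripper": -1}]' --squeeze 100

```text
clock: 21.35
eef_pos: [380.9, -136.9, 8.9]
tcp_rot: [-3.141, -0.0, 1.369]
contact_force: [-1.9, 1.5, 3.0]
opening: 0.12
```

```bash
python3 -c "
from h import *
st()"
```

```text
t 21.35 ex ey z [400.6  -57.47   8.89] yaw 78.43 F ex ey z [-2.21  1.12  2.96] M [ 0.13   0.239 -0.035]
```

On the bench (about 3 N upward). Opening and retreating upward.

move_arm --increments '[{"tx": 0, "ty": 0, "tz": 0, "rx": 0, "ry": 0, "rz": 0, "gripper": -0.3}, {"tx": 0, "ty": 0, "tz": 0, "rx": 0, "ry": 0, "rz": 0, "gripper": 0}, {"tx": 0, "ty": 0, "tz": 0, "rx": 0, "ry": 0, "rz": 0, "gripper": 0}, {"tx": 0, "ty": 0, "tz": 0, "rx": 0, "ry": 0, "rz": 0, "gripper": 0}, {"tx": 0, "ty": 0, "tz": -2.0, "rx": 0, "ry": 0, "rz": 0, "gripper": 0}, {"tx": 0, "ty": 0, "tz": -3.0, "rx": 0, "ry": 0, "rz": 0, "gripper": 0}, {"tx": 0, "ty": 0, "tz": -4.0, "rx": 0, "ry": 0, "rz": 0, "gripper": 0}, {"tx": 0, "ty": 0, "tz": -4.0, "rx": 0, "ry": 0, "rz": 0, "gripper": 0}, {"tx": -1.0, "ty": 0, "tz": -4.0, "rx": 0, "ry": 0, "rz": 0, "gripper": 0}, {"tx": -2.0, "ty": 1.0, "tz": -3.0, "rx": 0, "ry": 0, "rz": 0, "gripper": 0}, {"tx": -3.0, "ty": 2.0, "tz": 0, "rx": 0, "ry": 0, "rz": 0, "gripper": 0}, {"tx": -3.0, "ty": 2.0, "tz": 0, "rx": 0, "ry": 0, "rz": 0, "gripper": 0}]' --squeeze 60

```text
clock: 22.55
eef_pos: [412.9, -236.5, 210.5]
tcp_rot: [3.138, 0.001, 1.369]
contact_force: [0.7, -0.9, 0.1]
opening: 0.503
```

move_arm --increments '[{"tx": 0, "ty": 2.0, "tz": 0, "rx": 0, "ry": 0, "rz": 0, "gripper": 0}, {"tx": 0, "ty": 2.0, "tz": 0, "rx": 0, "ry": 0, "rz": 0, "gripper": 0}, {"tx": 0, "ty": 0, "tz": 0, "rx": 0, "ry": 0, "rz": 0, "gripper": 0}, {"tx": 0, "ty": 0, "tz": 0, "rx": 0, "ry": 0, "rz": 0, "gripper": 0}, {"tx": 0, "ty": 0, "tz": 0, "rx": 0, "ry": 0, "rz": 0, "gripper": 0}]' --squeeze 60

```text
clock: 23.05
eef_pos: [450.1, -242.7, 208.6]
tcp_rot: [-3.14, -0.0, 1.369]
contact_force: [0.5, 0.3, 0.2]
opening: 0.497
```

Run:
```python
from h import *
st(); p,d,W=wcloud(); cv2.imwrite('pics/w9.png',p[...,::-1]); p=p.astype(int)
k=(p.sum(-1)<130)&(W[...,2]>28)&(W[...,2]<40)&(W@EX>600)&(W@EX<660); P=W[k]; 
if len(P): print('stop face ex',np.percentile(P@EX,[1,5,50]).round(1),len(P))
l=((p[...,2]-p[...,0])>70)
n,L,s,ce=cv2.connectedComponentsWithStats(l.astype(np.uint8))
for i in range(1,n):
    if s[i,4]<100: continue
    Q=W[L==i]; Q=Q[(Q[:,2]>15)&(Q[:,2]<40)]
    if len(Q): print(ce[i].round(),np.percentile(Q@EX,[1,99]).round(1),(Q@EY).mean().round(1),np.percentile(Q[:,2],95).round(1))
b=(p.min(-1)>150)&(abs(W[...,2]-5)<6)&(W@EX<445)&(W@EX>355); B=W[b]
if len(B): A=np.c_[B@EX,B@EY,np.ones(len(B))]; print('blade',len(B),'slopes',np.linalg.lstsq(A,B[:,2],rcond=None)[0].round(4),B[:,2].mean(),np.percentile(B@EX,[1,99]))
```

```text
t 23.05 ex ey z [ 489.73 -147.22  208.61] yaw 78.44 F ex ey z [0.44 0.42 0.16] M [-0.017 -0.028  0.021]
stop face ex [636.6 637.  639.8] 2037
[403.  46.] [573.1 636.7] -3.9 26.2
[400.  70.] [572.7 636.8] -25.1 26.1
[397.  94.] [573.2 636.9] -46.5 26.0
[395. 116.] [573.  637.1] -67.9 26.1
[393. 138.] [572.8 637.1] -89.2 26.1
[391. 159.] [573.3 636.8] -110.9 26.1
blade 13747 slopes [-5.1000e-03  2.4000e-03  6.2224e+00] 3.992474749723889 [356.97576714 443.54756834]
```

View pics/w9.png

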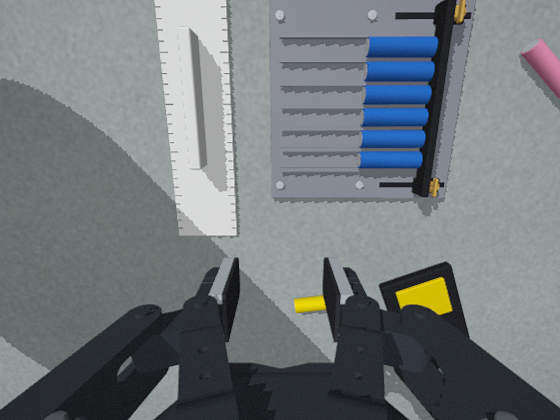

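The six cells (columns 360–438, rows 38–168) touch the stop plate. The rule lies flat on the bench at columns 155–238, clear of the cradle, and the arm touches nothing. Handing in.

```bash
python3 -c "
from h import *
print(r.sign_off())"
```

```text
the job is handed in; nothing more can be done
None
```

The job is handed in with all six cells flush against the stop plate and the straightedge lying flat on the bench. The hand-in gives no verdict, so this rests on my own last checks.

**What I did:** I gripped the straightedge by its handle. The first grip was about 5 mm high, so I took it again lower down. I then slid the row along the grooves in ever smaller steps until I felt the stop. At first contact, the torque showed one side of the row meeting the stop first, so I turned the blade by about 0.25° to even it out. I held the push for about 0.5 s, drew back about 140 mm, laid the straightedge down behind the cradle and moved the arm away.

**Last checks:**
- **Row:** the cells' front ends read 636.7 to 637.1 mm and the stop face 636.6 to 637.0 mm, both along the groove direction. Their tops are at about 26 mm, so they are still in their grooves.
- **Push force:** the wrist read about 7 to 7.7 N while seating, a little under the 8 N asked. The highest reading I saw was 7.7 N, with noise of about 0.5 N or more. The force on the stop plate itself cannot be read.
- **Straightedge:** it lies flat, with the blade top at about 4 to 5 mm and a tilt of about 0.005. It is about 35 mm or more clear of the cradle.
- **Arm and other things:** the arm touches nothing. I saw no other thing disturbed in the pictures, but I did not measure their positions again at the end.
- **Time:** the clock read about 23 s of the 61 s allowed. No check failed.

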